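Hang the ear defenders over the drying rail

TASK

The ear defenders have been wiped down after the kennel round: lift them up off their hook and hang them squarely over the drying rail, headband across the middle of the bar with one cup on each side, then let go. The bar can be clamped at different heights, so lower them gently until the band rests on it: do not ram the rail, do not drop them, and leave the bottles alone.

Things in the scene. Friction and masses are not known exactly. Their poses are not given: they have to be found in the camera images.
- ear_defenders: Rigid ear defenders, 170-340 g, an inverted U, purple band, yellow cups. Origin: mid underside of black crown pad, which rests on hook or bar. x ear to ear, y across the band, z up. Crown: flat-sided block 64 (x) x 26 (y), z 0 to 28; grip it from above across y, fingertips about 6 above its underside. Cups: 68 diameter, centres x +-61, z -74, from x +-44 to +-79. At start y is along the hook arm.
- hook_stand: Fixed white base 170 x 110 x 12 with a bent steel rod of 10 diameter. Origin on the table, below where the ear defenders hang. The level arm runs along x from x = +62 (upright, no higher than the arm) to x = -57, its top 150 above the table; there the tip turns up to 165 above the table. x points from tip to upright, z up.
- drying_rail: Fixed drying rail: white base 170 (x) x 300 (y) x 6, two telescopic posts of 22 diameter at y = +-135, and on them a level steel bar of 14 diameter above the base's y axis. Origin: centre of the base on the table; x across the bar, y along it, z up. The bar's top is 130 to 200 above the table, clamped anew each time and not measured: find it by touch or eye.
- amber_bottle: Loose amber medicine bottle, 42 in diameter, 88 tall, origin at the centre of its underside. To be left alone.
- clear_vial: Loose small clear vial with a grey cap, 34 in diameter, 62 tall, origin at the centre of its underside. To be left alone.
- pink_bottle: Loose pink medicine bottle with a white cap, 46 in diameter, 82 tall, origin at the centre of its underside. To be left alone.
Mind the look-alikes: they are no part of the job. Leave any orange look-alike of the ear_defenders alone. Leave any red look-alike of the hook_stand alone.

How it is judged:
By the outcome, as a careful person would: the job done as asked, in the order asked, and still so for the second after the job is handed in, with the robot touching nothing.
It also fails if it takes over 48 s, if anything falls off the work surface, if the arm or the gripper's body presses on something with over 40 N, if the wrist force passes 120 N, or if a joint passes its speed limit or range.

ROBOT

A 7-joint arm with a two-finger parallel gripper is mounted at the origin on the work surface. World frame = base frame: x ahead of the robot, y to its left, z up, the work surface at z = 0. Lengths are in mm, angles in rad, forces in N, time in s.
With the tool pointing down it reaches from about 400 to 875 mm from the base axis. Payload 4.4 kg.
Tool frame: the origin (TCP) lies between the finger pads; the fingertips stand 17 mm ahead of it and the grasp point (between the pads) lies 2 mm behind it; z points along the fingers, y is the line along which they close (so a half turn about z gives the same grasp; the last joint's range is limited). The gripper opens to 85 mm and grips with 20 to 120 N. Pads are 22 mm wide; open, the fingers measure 114 mm over their backs; the gripper's body (76 mm by 85 mm) begins 54 mm behind the grasp point. The pads swing forward as they close: fully open they stand 13 mm farther back than shut.
Start: joints at [-1.292, 0.628, 0.038, 1.517, -0.027, 0.996, -0.02], TCP at [219.683, 611.765, 248.313] pointing down, gripper open.
Joint ranges: [-3.06, 3.06], [-0.37, 2.12], [-1.25, 1.32], [0.18, 2.47], [-1.1, 4.24], [0.23, 1.98], [-2.94, 2.94]. Speed limits (rad/s): [2.57, 2.57, 3.14, 3.14, 3.14, 3.14, 3.14].

INTERFACE

Orientations are given as [roll, pitch, yaw] about the fixed x, y, z axes, in that order (R = Rz(yaw) Ry(pitch) Rx(roll)).
In Python, from cell import sensors, get_image, ctrl gives the robot as it stands.
- The arm moves only by the tool send_rows, never from a script. Its argument "series" is a list of rows, each a list of 3 entries, a list of its own where there are three numbers: the finger opening in mm, from 0 to 85.4, then the shift along the world's x, y, z in units of 60 mm (1.0 is 60 mm), then the turn, a rotation vector about the world's x, y, z in units of 5 degrees (1.0 is 5 degrees). A call has 1 to 8 rows; each row shifts and turns the commanded pose from where the row before left it; what a row does not reach is not made up. A row lasts 1/8 s, in which the tool goes at most 62.5 mm and 10.7 degrees, less where a joint would pass 70% of its speed; a pose out of reach is approached as far as the arm can. A call is refused whole if a number of a shift passes 1 or a number of a turn 1, either way. A call with a gripper value outside its range is refused whole. The fingers move at their own pace and stop on an object; the grip force is fixed at half the most. Time passes only in rows, so rows that do not move let the fingers close. It gives the time, the measured TCP pose, the force, the opening and the grip force at its end, in the units of the state.
- sensors.read_state(): the state, without advancing time (a new reading comes with each control period).
- get_image(name): name is "scene" or "top" or "wrist"; returns a dict with "img" (420x560x3 uint8, red, green, blue), "depth" (420x560 float32, mm along the optical axis (not along the pixel's ray), 0 where there is no reading), "vfov" (degrees; the focal length in pixels is half the picture's height over the tangent of half this angle, whatever the lens; pixels are square), "cx", "cy" (the principal point, pixels), "world_to_cam" (4x4, takes a point from world to camera coordinates). Camera axes: x right, y down, z forward; pixel columns grow to the right and rows downward; lengths in mm; the calibration is good to about 2 mm. A picture is of the moment at which its call begins.
- ctrl.finish_job(): hands the job in; it is judged then, once.
The state is a dict: "clock": time; "qpos": joint angles; "qd": joint speeds; "tau": joint torques, N m; "eef_pos": TCP position; "tool_rot": TCP orientation; "force": force on the tool from outside, world axes, zero at the start; "torque": the same for the moment, N m; "width": finger opening in mm; "gripper_force": force on a finger pad.
Only numpy, scipy, OpenCV 4.12 (cv2) and the standard library are available. Lean on these libraries where they do the work, as an engineer would, in place of code of your own. Each camera call takes 0.05 s, during which the arm holds its last target. There are 200 camera calls.

## Working session

There is one attempt and no reset: what is moved stays moved. The work goes in short steps, Python scripts to look and compute and a tool call to move; the robot and the scene stay as the last step left them, time stands still between calls to the robot, and variables do not carry over. Pictures are saved under pics/ and viewed, at most 10 in all, crops included, and the job is handed in when it is done.

Besides the shell and the picture viewer there is one more tool, called after "Request:" as name(argument=value, ...) on one line, values as JSON. send_rows: Moves the arm, as the interface text tells. Its arguments: {"type":"object","properties":{"series":{"type":"array"}},"required":["series"]}

```bash
mkdir -p pics
cat > h.py <<'E'
import numpy as np, cv2
from cell import sensors, get_image, ctrl
def pts(d):
    h,w=d["depth"].shape; f=h/2/np.tan(np.radians(d["vfov"])/2)
    v,u=np.mgrid[:h,:w]; z=d["depth"]
    c=np.stack([(u-d["cx"])/f*z,(v-d["cy"])/f*z,z,np.ones_like(z)],-1)
    return (c@np.linalg.inv(d["world_to_cam"]).T)[...,:3], z>0
def save(d,n): cv2.imwrite("pics/"+n,d["img"][...,::-1])
E
python3 - <<'E'
from h import *
for n in ("scene","top"):
    d=get_image(n); np.save(n+".npy",d,allow_pickle=True); save(d,n+"0.png")
    print(n,d["vfov"],np.linalg.inv(d["world_to_cam"]).round(2).tolist())
print(sensors.read_state())
E
```

```text
scene 53.688808037124666 [[-0.69, 0.47, -0.54, 938.21], [0.72, 0.46, -0.52, 333.46], [0.01, -0.75, -0.66, 666.7], [0.0, 0.0, 0.0, 1.0]]
top 56.022539186219944 [[0.0, -1.0, 0.07, 378.24], [-1.0, -0.0, -0.02, -73.31], [0.02, -0.07, -1.0, 1128.98], [0.0, 0.0, 0.0, 1.0]]
{'clock': 0.1, 'qpos': array([-1.29178566,  0.62926331,  0.03840675,  1.51828435, -0.02697033,
        0.99629068, -0.02000346]), 'qd': array([-0.00047234, -0.00231377, -0.00168298, -0.00195358, -0.00050667,
        0.00112539, -0.00114323]), 'tau': array([ 2.70640303e-03, -5.64532006e+01,  1.23018600e+00, -1.93973476e+01,
        1.12108776e-02,  5.43732269e-03,  1.15782720e-05]), 'eef_pos': array([219.48862158, 611.24899793, 247.46882621]), 'tool_rot': array([-3.13986401e+00,  2.08526232e-05,  2.79682506e+00]), 'force': array([ 0.13141273, -0.71425233,  0.22118442]), 'torque': array([ 0.03579847, -0.0614052 , -0.04012827]), 'gripper_force': 0.0, 'width': 85.5058383061067}
```

View pics/scene0.png

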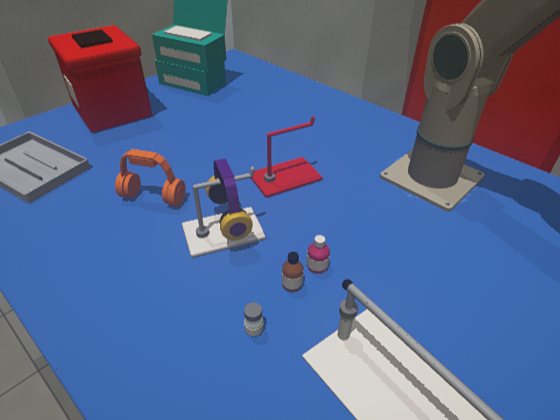

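View pics/top0.png

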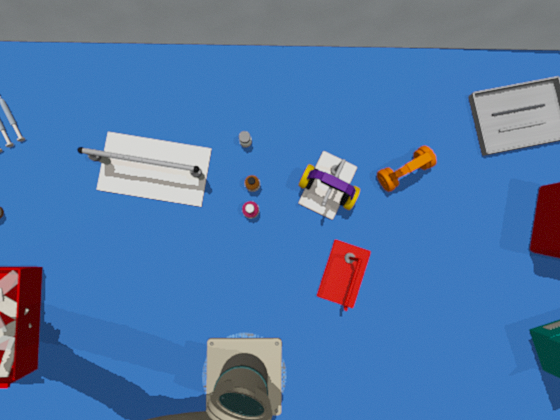

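The scene view shows the purple and yellow ear defenders on the grey hook at about (228,195). The orange and red look-alikes are at (150,178) and (290,150), and the rail is at bottom right. In the top view the target is at (331,181), the rail base at (155,170) with the bar from (82,150) to (197,170), and the bottles at (245,139), (252,184) and (250,210).

Run:
```python
from h import *
for n in ("scene","top"):
    d=np.load(n+".npy",allow_pickle=True).item(); P,ok=pts(d)
    hsv=cv2.cvtColor(d["img"],cv2.COLOR_RGB2HSV); H,S,V=[hsv[...,i].astype(int) for i in range(3)]
    X,Y,Z=P[...,0],P[...,1],P[...,2]
    print(n,"table z",np.median(Z[(H>105)&(H<118)&(S>180)&ok]))
    def ax(m,t):
        p=P[m]
        if len(p)<8: print(t,len(p));return
        c,s,a=cv2.minAreaRect(p[:,:2].astype(np.float32)); 
        print(t,len(p),"med",np.median(p,0).round(1),"zpct",np.percentile(p[:,2],[2,50,90,98]).round(1),"rect",np.round(c,1),np.round(s,1),round(a,1))
        return p
    near=ok&(X>200)&(X<700)&(Y<30)&(Y>-320)
    pu=near&(H>125)&(H<150)&(S>100)
    ax(pu,"purple"); ax(pu&(Z>170),"purple top")
    ye=near&(H>20)&(H<32)&(S>120); nl,lab,st,_=cv2.connectedComponentsWithStats(ye.astype(np.uint8))
    for i in range(1,nl):
        if st[i,4]>15: ax(lab==i,"yellow")
    ax(near&(S<60)&(V>60)&(Z>135)&(Z<172)&(Y<-60)&(Y>-260),"arm")
    ax(near&(S<60)&(V>120)&(Z>5)&(Z<18)&(Y<-60)&(Y>-260),"hookbase")
    rr=ok&(X>200)&(X<700)&(Y>30)&(Y<520)
    ax(rr&(S<60)&(V>120)&(Z>0)&(Z<14),"railbase")
    b=rr&(Z>110)&(Z<215)
    p=ax(b,"bar")
    if p is not None:
        for lo in range(30,420,35):
            q=p[(p[:,1]>lo)&(p[:,1]<=lo+35)]
            if len(q)>3: print("  y",lo,q.mean(0).round(1),np.percentile(q[:,2],[10,50,90]).round(1))
    for nm,m in (("amber",(H<15)&(S>100)&(Z>20)),("pink",(H>160)&(S>100)&(Z>20)),("any",(Z>25)&(Z<110))):
        ax(ok&m&(X>200)&(X<520)&(Y>-60)&(Y<40),nm)
```

```text
scene table z nan
purple 673 med [ 539.7 -182.9  163.9] zpct [ 25.5 163.9 177.8 178.7] rect [ 444.9 -169.3] [307.2 237.3] 50.6
purple top 274 med [ 525.4 -216.8  177.1] zpct [170.3 177.1 178.4 179.1] rect [ 523.2 -221.8] [76.4 23. ] 64.8
yellow 174 med [ 559.9 -165.1  103.8] zpct [ 85.9 103.8 108.6 109.9] rect [ 551.6 -165.8] [21.1 60. ] 61.2
arm 231 med [ 539.3 -232.4  148. ] zpct [139.  148.  154.5 163.5] rect [ 525.3 -224.1] [ 17.  129.4] 65.5
hookbase 1029 med [ 566.5 -219.6   11.3] zpct [ 8.1 11.3 12.9 13.8] rect [ 536.5 -232.1] [110.6 171. ] 65.5
railbase 10416 med [570.5 222.1   5.6] zpct [3.2 5.6 7.1 8. ] rect [568.8 240.3] [257. 185.] 81.2
bar 2117 med [582.5 266.5 142.3] zpct [123.7 142.3 144.5 145.4] rect [577.  246.9] [274.9  16. ] 81.3
  y 100 [561.4 125.3 136. ] [117.8 140.8 144.9]
  y 135 [564.4 152.  140.4] [136.2 142.3 144.2]
  y 170 [570.  187.9 141.4] [137.5 142.1 144.2]
  y 205 [575.8 222.9 141.6] [137.3 142.6 144.3]
  y 240 [581.1 257.9 141.6] [137.6 142.2 144.5]
  y 275 [586.7 292.8 141.6] [137.5 142.3 144.5]
  y 310 [592.1 328.  141.5] [137.1 142.4 144.5]
  y 3
[... 1094 characters left out ...]
9 143.5] zpct [136.4 143.5 146.2 147.7] rect [574.8 262.8] [306.7  16.3] 81.1
  y 100 [551.9 122.5 142.5] [139.3 143.6 146.1]
  y 135 [556.8 152.6 143.2] [140.4 143.3 146. ]
  y 170 [562.4 187.4 143.3] [139.6 143.5 146.1]
  y 205 [567.7 222.9 143.1] [139.8 143.2 146.3]
  y 240 [573.4 257.5 143.1] [139.5 143.6 145.7]
  y 275 [578.9 292.4 143.2] [140.  143.6 145.9]
  y 310 [584.3 327.7 143.3] [139.7 143.3 146.5]
  y 345 [589.8 362.7 143.4] [140.5 143.6 145.9]
  y 380 [594.8 397.5 142.9] [140.3 143.9 146.6]
amber 7
pink 126 med [452.6 -17.8  56.2] zpct [43.8 56.2 60.9 63.8] rect [458.  -14.7] [38.6 38.4] 1.7
any 283 med [458.7 -15.8  56.9] zpct [30.  56.9 82.4 84.1] rect [477.2 -15.2] [43.7 86. ] 87.4
  return _methods._mean(a, axis=axis, dtype=dtype,
  ret = ret.dtype.type(ret / rcount)
```

Bar top is about 145 and its axis passes near (574, 260) at 81° yaw. The crown is near (517,-225), with its y axis at about -25°. These heights and sizes match the ones given, so I'll move above the crown, turning about -95.5° on the way.

Request:
send_rows(series=[[48,[0.25,-0.7,0.1],[0,0,-0.95]],[48,[0.25,-0.7,0.1],[0,0,-0.95]],[48,[0.25,-0.7,0.1],[0,0,-0.95]],[48,[0.25,-0.7,0.1],[0,0,-0.95]],[48,[0.25,-0.7,0],[0,0,-0.95]],[48,[0.25,-0.7,0],[0,0,-0.95]],[48,[0.25,-0.7,0],[0,0,-0.95]],[48,[0.25,-0.7,0],[0,0,-0.95]]])

```text
clock: 1.1
eef_pos: [339.9, 274.3, 272.2]
tool_rot: [-3.141, 0.0, 2.131]
force: [0.6, -0.3, -0.0]
width: 48.2
gripper_force: 0.0
```

Request:
send_rows(series=[[48,[0.25,-0.7,0],[0,0,-0.95]],[48,[0.25,-0.7,0],[0,0,-0.95]],[48,[0.25,-0.7,0],[0,0,-0.95]],[48,[0.25,-0.7,0],[0,0,-0.95]],[48,[0.25,-0.7,0],[0,0,-0.95]],[48,[0.25,-0.7,0],[0,0,-0.95]],[48,[0.25,-0.7,0],[0,0,-0.95]],[48,[0.25,-0.7,0],[0,0,-0.95]]])

```text
clock: 2.1
eef_pos: [459.9, -61.5, 272.2]
tool_rot: [-3.141, -0.0, 1.468]
force: [0.5, -1.0, -0.2]
width: 47.8
gripper_force: 0.0
```

Request:
send_rows(series=[[48,[0.25,-0.7,0],[0,0,-0.95]],[48,[0.25,-0.7,0],[0,0,-0.95]],[48,[0.25,-0.7,0],[0,0,-0.95]],[48,[0.2,-0.7,0],[0,0,-0.95]],[48,[0,0,0],[0,0,0]]])

```text
clock: 2.72
eef_pos: [516.3, -232.2, 272.0]
tool_rot: [3.141, 0.003, 1.133]
force: [-0.1, 0.1, -1.5]
width: 48.1
gripper_force: 0.0
```

Run:
```python
from h import *
s=sensors.read_state(); print(s["eef_pos"].round(1),s["tool_rot"],s["qpos"].round(2),s["width"])
d=get_image("wrist"); save(d,"w1.png"); P,ok=pts(d)
hsv=cv2.cvtColor(d["img"],cv2.COLOR_RGB2HSV); H,S=hsv[...,0],hsv[...,1]
p=P[ok&(H>125)&(H<150)&(S>100)&(P[...,2]>168)&(P[...,2]<190)]
if len(p)>10: print(len(p),cv2.minAreaRect(p[:,:2].astype(np.float32)),np.median(p,0),p[:,2].min(),p[:,2].max())
t=np.load("top.npy",allow_pickle=True).item()
V=cv2.cvtColor(t["img"],cv2.COLOR_RGB2HSV); m=((V[...,1]<60)&(V[...,2]>150)).astype(np.uint8)
m[:, :90]=0; m[:,225:]=0; m[:120]=0; m[220:]=0
r=cv2.minAreaRect(np.argwhere(m)[:,::-1].astype(np.float32)); print(r)
f=210/np.tan(np.radians(t["vfov"])/2); C=np.linalg.inv(t["world_to_cam"])
for q in [r[0],*cv2.boxPoints(r)]:
    v=C[:3,:3]@[(q[0]-t["cx"])/f,(q[1]-t["cy"])/f,1]; o=C[:3,3]; print((o+v*(6-o[2])/v[2]).round(1))
```

```text
[ 516.3 -232.2  272. ] [3.14072799e+00 2.92756131e-03 1.13332347e+00] [-0.01  0.54  0.59  1.74 -0.35  0.97  0.28] 48.055272329261925
3282 ((518.3673706054688, -226.9951629638672), (96.14765930175781, 23.632034301757812), 64.09814453125) [ 520.37258214 -222.35335845  178.49894953] 168.010993902439 181.17306240425532
((147.50050354003906, 167.59686279296875), (119.45616149902344, 59.7440071105957), 9.162347793579102)
[578.4 280.6   6. ]
[519.9 457.9   6. ]
[690.  437.5   6. ]
[637.8 100.5   6. ]
[467.6 124.8   6. ]
```

View pics/w1.png

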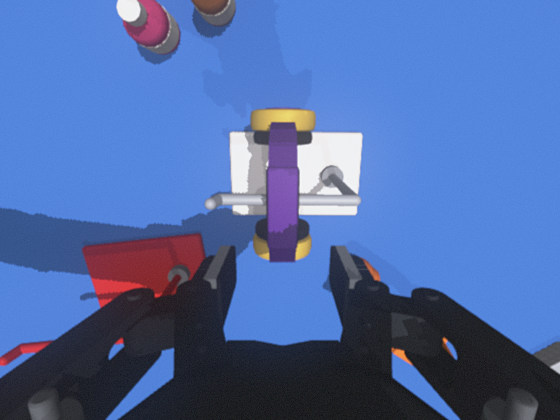

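The wrist view shows the crown at (283,197), centred between the fingers (235 and 330) and parallel to the pads. The hook tip is at the left (212,204). I'll shift about (+1.4, +6) and descend to TCP z of about 172.

Request:
send_rows(series=[[48,[0.02,0.1,-0.3],[0,0,0]],[48,[0,0,-0.4],[0,0,0]],[48,[0,0,-0.3],[0,0,0]],[48,[0,0,-0.2],[0,0,0]],[48,[0,0,-0.2],[0,0,0]],[48,[0,0,-0.15],[0,0,0]],[48,[0,0,-0.1],[0,0,0]],[48,[0,0,0],[0,0,0]]])

```text
clock: 3.78
eef_pos: [517.8, -222.2, 173.1]
tool_rot: [-3.141, -0.0, 1.139]
force: [-0.1, -0.1, -0.6]
width: 47.7
gripper_force: 0.0
```

Request:
send_rows(series=[[36,[0,0,0],[0,0,0]],[30,[0,0,0],[0,0,0]],[15,[0,0,0],[0,0,0]],[15,[0,0,0],[0,0,0]],[15,[0,0,0],[0,0,0]],[15,[0,0,0],[0,0,0]]])

```text
clock: 4.53
eef_pos: [518.8, -222.7, 174.1]
tool_rot: [3.139, -0.0, 1.139]
force: [1.0, -0.3, 5.9]
width: 24.5
gripper_force: 59.6
```

Gripped, at a width of 24.5. Lifting slowly at first.

Request:
send_rows(series=[[15,[0,0,0.1],[0,0,0]],[15,[0,0,0.2],[0,0,0]],[15,[0,0,0.3],[0,0,0]],[15,[0,0,0.4],[0,0,0]],[15,[0,0,0.4],[0,0,0]],[15,[0,0,0.4],[0,0,0]],[15,[0,0,0.4],[0,0,0]],[15,[0,0,0.3],[0,0,0]]])

```text
clock: 5.52
eef_pos: [517.4, -222.2, 324.6]
tool_rot: [-3.141, 0.0, 1.138]
force: [0.1, -0.0, -2.3]
width: 24.5
gripper_force: 59.3
```

Request:
send_rows(series=[[15,[0,0,0],[0,0,0]],[15,[0,0,0],[0,0,0]]])

```text
clock: 5.78
eef_pos: [517.2, -221.8, 322.6]
tool_rot: [-3.14, -0.0, 1.139]
force: [-0.7, 0.5, -3.3]
width: 24.7
gripper_force: 59.3
```

Run:
```python
from h import *
s=sensors.read_state(); print(s["eef_pos"].round(1),s["tool_rot"],s["force"].round(2),s["torque"].round(2),s["width"])
d=get_image("scene"); save(d,"s2.png"); P,ok=pts(d)
hsv=cv2.cvtColor(d["img"],cv2.COLOR_RGB2HSV); H,S=hsv[...,0],hsv[...,1]
for n in ("scene","top","wrist"):
    d=get_image(n); P,ok=pts(d)
    hsv=cv2.cvtColor(d["img"],cv2.COLOR_RGB2HSV); H,S=hsv[...,0],hsv[...,1]
    for t,m in (("pur",(H>125)&(H<150)&(S>100)&(P[...,2]>150)),("yel",(H>20)&(H<32)&(S>120)&(P[...,2]>150))):
        nl,lab,st,_=cv2.connectedComponentsWithStats((ok&m).astype(np.uint8))
        for i in range(1,nl):
            if st[i,4]>25:
                p=P[lab==i]; r=cv2.minAreaRect(p[:,:2].astype(np.float32)); print(n,t,len(p),np.median(p,0).round(1),p[:,2].min().round(),p[:,2].max().round(),np.round(r[0],1),np.round(r[1],1),round(r[2],1))
```

```text
[ 517.2 -221.8  322.6] [-3.13987884e+00 -1.52088918e-04  1.13870972e+00] [-0.68  0.5  -3.35] [ 0.03 -0.01 -0.03] 24.729063255619568
scene pur 696 [ 536.6 -179.5  309.6] 258.0 327.0 [ 524.6 -208.2] [97.2 23.7] 64.0
scene pur 212 [ 550.9 -153.3  225.2] 209.0 242.0 [ 550.8 -153.5] [ 5.6 32.4] 65.0
scene yel 73 [ 509.2 -291.5  250. ] 229.0 257.0 [ 506.6 -290.8] [17.2 31.4] 79.2
scene yel 197 [ 557.4 -164.   252.1] 230.0 258.0 [ 548.2 -166. ] [24.3 58.7] 66.1
top yel 145 [ 541.9 -159.5  254. ] 234.0 730.0 [ 508.7 -140.8] [ 15.9 142.6] 59.5
wrist pur 30 [ 548.6 -154.8  241.7] 239.0 243.0 [ 548.7 -154.7] [ 0.1 19.5] 65.3
wrist pur 9994 [ 523.8 -207.   326.4] 250.0 381.0 [ 521.2 -210.6] [97.1 26.9] 67.9
wrist yel 1927 [ 547.  -163.   254.6] 237.0 260.0 [ 545.5 -165.7] [18.4 57.8] 65.4
wrist yel 51 [ 469.2 -276.7  251.2] 249.0 343.0 [ 483.4 -255.6] [70.   2.2] 56.5
wrist yel 72 [ 508.  -289.2  253. ] 250.0 343.0 [ 513.4 -268.9] [70.5  2.3] 73.6
```

View pics/s2.png

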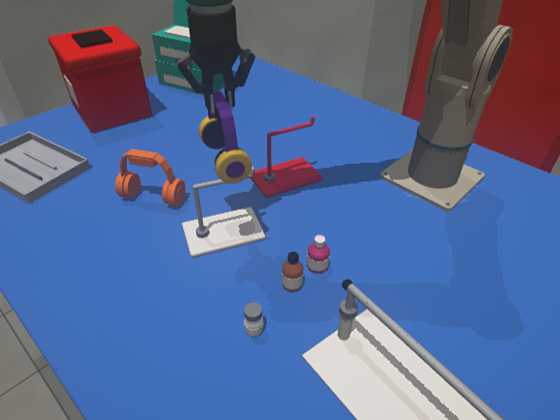

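Held cleanly with the hook cleared. In the scene view the ear defenders hang level at (222,145), above the hook at (225,180). I'll carry them to the rail, turning about +105.6°.

Request:
send_rows(series=[[15,[0.04,0.2,0],[0,0,0.5]],[15,[0.04,0.34,0],[0,0,0.88]],[15,[0.04,0.34,0],[0,0,0.88]],[15,[0.04,0.34,0],[0,0,0.88]],[15,[0.04,0.34,0],[0,0,0.88]],[15,[0.04,0.34,0],[0,0,0.88]],[15,[0.04,0.34,0],[0,0,0.88]],[15,[0.04,0.34,0],[0,0,0.88]]])

```text
clock: 6.98
eef_pos: [537.2, -66.1, 323.3]
tool_rot: [3.142, -0.0, 1.725]
force: [-1.0, 0.8, -3.3]
width: 24.8
gripper_force: 59.2
```

Request:
send_rows(series=[[15,[0.04,0.34,0],[0,0,0.88]],[15,[0.04,0.34,0],[0,0,0.88]],[15,[0.04,0.34,0],[0,0,0.88]],[15,[0.04,0.34,0],[0,0,0.88]],[15,[0.04,0.34,0],[0,0,0.88]],[15,[0.04,0.34,0],[0,0,0.88]],[15,[0.04,0.34,0],[0,0,0.88]],[15,[0.04,0.34,0],[0,0,0.88]]])

```text
clock: 7.98
eef_pos: [556.4, 97.1, 323.3]
tool_rot: [-3.142, 0.0, 2.339]
force: [-0.3, 0.0, -1.7]
width: 24.4
gripper_force: 59.2
```

Request:
send_rows(series=[[15,[0.04,0.34,0],[0,0,0.88]],[15,[0.04,0.34,0],[0,0,0.88]],[15,[0.04,0.34,0],[0,0,0.88]],[15,[0.04,0.34,0],[0,0,0.88]],[15,[0.04,0.34,0],[0,0,0.88]],[15,[0.04,0.34,0],[0,0,0.88]],[15,[0.04,0.34,0],[0,0,0.88]],[15,[0,0.34,0],[0,0,0.88]]])

```text
clock: 8.98
eef_pos: [573.3, 260.2, 323.2]
tool_rot: [-3.141, -0.0, 2.953]
force: [-0.8, -0.0, -3.1]
width: 24.6
gripper_force: 59.2
```

Request:
send_rows(series=[[15,[0,0.1,0],[0,0,0.4]],[15,[0,0,0],[0,0,0]],[15,[0,0,0],[0,0,0]]])

```text
clock: 9.35
eef_pos: [573.3, 263.7, 323.4]
tool_rot: [-3.141, 0.0, 2.982]
force: [0.4, -0.2, -2.8]
width: 24.5
gripper_force: 59.3
```

```bash
python3 - <<'E'
from h import *
s=sensors.read_state(); print(s["eef_pos"].round(1),s["tool_rot"],s["force"].round(2),s["qpos"].round(2))
for n in ("scene","top","wrist"):
    d=get_image(n); P,ok=pts(d)
    if n!="top": save(d,n+"3.png")
    hsv=cv2.cvtColor(d["img"],cv2.COLOR_RGB2HSV); H,S,V=hsv[...,0],hsv[...,1],hsv[...,2]
    X,Y,Z=P[...,0],P[...,1],P[...,2]
    for t,m in (("pur",(H>125)&(H<150)&(S>100)&(Z>150)&(Z<340)),("yel",(H>20)&(H<32)&(S>120)&(Z>150)&(Z<340)),("bar",(Z>110)&(Z<155)&(X>500)&(X<650)&(Y>100)&(Y<420))):
        nl,lab,st,_=cv2.connectedComponentsWithStats((ok&m).astype(np.uint8))
        for i in range(1,nl):
            if st[i,4]>25:
                p=P[lab==i]; r=cv2.minAreaRect(p[:,:2].astype(np.float32)); print(n,t,len(p),np.median(p,0).round(1),np.percentile(p[:,2],[2,98]).round(1),np.round(r[0],1),np.round(r[1],1),round(r[2],1))
E
python3 -c "
import cv2,numpy as np
cv2.imwrite('pics/c3.png',np.hstack([cv2.resize(cv2.imread(f'pics/{n}3.png'),(400,300)) for n in ('scene','wrist')]))"
```

```text
[573.3 263.7 323.4] [-3.14057916e+00  2.83084954e-04  2.98173173e+00] [ 0.39 -0.23 -2.83] [-0.53  0.53  0.09  1.48 -0.05  1.13  0.98]
scene pur 2176 [620.6 258.5 318.6] [263.8 327.8] [587.7 260.1] [ 29.4 117.2] 87.0
scene pur 396 [658.4 252.1 227.4] [211. 243.] [658.5 251.3] [34.4  3.3] 81.2
scene yel 354 [521.8 296.4 247.8] [223.4 256.8] [544.8 286.9] [26.3 76.6] 73.6
scene yel 1487 [654.1 262.1 246.4] [201.5 258.8] [646.3 254.7] [64.9 25.6] 79.3
scene bar 571 [564.8 150.8 142.1] [114.3 145.6] [562.5 155. ] [89.3 16.4] 82.1
scene bar 970 [592.4 331.4 142.4] [134.7 145.2] [590.4 330.3] [106.1  14.8] 81.3
top pur 177 [614.3 254.4 322. ] [267.1 329.4] [614.4 256. ] [42.6 31.5] 8.6
top pur 307 [537.2 267.4 320.4] [258.1 329.9] [537.5 268.3] [28.1 49.7] 77.5
top yel 213 [638.7 237.7 253.1] [228.8 262.6] [641.2 247.9] [54.8 21.7] 80.6
top yel 236 [507.7 258.6 253. ] [225.5 262.9] [510.4 270.1] [57.8 22.1] 82.1
top bar 119 [592.2 388.4 143.7] [119.2 148.5] [594.2 386.9] [52.7 14.7] 83.8
top bar 473 [566.2 213.2 143.4] [137.  147.7] [566.5 215.4] [210.   16.1] 81.4
wrist pur 30 [534.  271.  318.3] [317.  320.6] [534.2 271.4] [4.  5.3] 40.8
wrist pur 360 [542.5 270.5 324.1] [320.3 325.9] [540.4 270.1] [18.   8.9] 81.2
wrist pur 6170 [573.8 263.3 327.9] [326.5 329.1] [576.7 262.7] [25.2 64.6] 82.0
wrist yel 1506 [509.3 285.2 256.6] [242.6 260.2] [512.  280.4] [48.7 19. ] 81.3
wrist yel 50 [638.5 232.1 251.9] [249.6 338.5] [614.  240.3] [ 2.2 70.8] 72.3
wrist yel 55 [644.2 272.7 253.6] [251.5 339.3] [619.  272.7] [ 2.3 69.9] 89.4
wrist bar 1582 [560.9 172.7 144.1] [123.8 146.5] [563.2 173.4] [127.4  17.2] 80.2
wrist bar 1567 [589.5 353.  144.1] [122.6 146.7] [590.6 350.6] [126.   16.6] 82.1
```

View pics/c3.png

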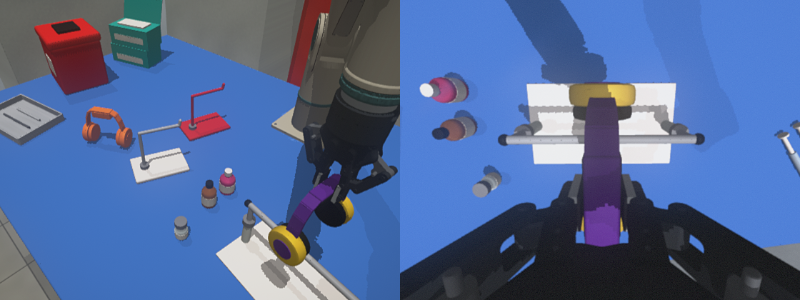

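The crown is measured at (576.7, 262.7), with the bar axis at x of about 576 there and the bar's mid at y of about 262. Yaw matches within 0.4°, and the wrist view shows the band square across the bar. Contact should come about 154 mm lower, so I'll descend quickly first and then creep.

Request:
send_rows(series=[[15,[0,0,-0.2],[0,0,0]],[15,[0,0,-0.4],[0,0,0]],[15,[0,0,-0.4],[0,0,0]],[15,[0,0,-0.4],[0,0,0]],[15,[0,0,-0.4],[0,0,0]],[15,[0,0,-0.3],[0,0,0]],[15,[0,0,-0.15],[0,0,0]],[15,[0,0,-0.05],[0,0,0]]])

```text
clock: 10.5
eef_pos: [572.9, 264.8, 184.7]
tool_rot: [-3.141, -0.001, 2.983]
force: [0.5, 0.3, -3.1]
width: 24.7
gripper_force: 59.3
```

Request:
send_rows(series=[[15,[0,0,-0.03],[0,0,0]],[15,[0,0,-0.03],[0,0,0]],[15,[0,0,-0.03],[0,0,0]],[15,[0,0,0],[0,0,0]]])

```text
clock: 11.0
eef_pos: [573.1, 265.0, 180.0]
tool_rot: [3.142, 0.0, 2.984]
force: [-0.8, -0.8, -2.7]
width: 24.5
gripper_force: 59.3
```

Request:
send_rows(series=[[15,[0,0,-0.03],[0,0,0]],[15,[0,0,-0.03],[0,0,0]],[15,[0,0,-0.03],[0,0,0]],[15,[0,0,0],[0,0,0]]])

```text
clock: 11.5
eef_pos: [573.0, 264.9, 174.3]
tool_rot: [-3.141, -0.0, 2.984]
force: [0.5, -0.7, -2.2]
width: 24.5
gripper_force: 59.3
```

Request:
send_rows(series=[[15,[0,0,-0.03],[0,0,0]],[15,[0,0,0],[0,0,0]]])

```text
clock: 11.75
eef_pos: [573.0, 264.9, 172.6]
tool_rot: [-3.141, -0.0, 2.984]
force: [-0.2, 0.4, -3.0]
width: 24.2
gripper_force: 59.3
```

Request:
send_rows(series=[[15,[0,0,-0.02],[0,0,0]],[15,[0,0,-0.02],[0,0,0]],[15,[0,0,0],[0,0,0]]])

```text
clock: 12.12
eef_pos: [573.0, 264.9, 170.2]
tool_rot: [-3.141, -0.0, 2.984]
force: [1.3, -0.6, -3.7]
width: 24.5
gripper_force: 59.3
```

Request:
send_rows(series=[[15,[0,0,-0.02],[0,0,0]],[15,[0,0,0],[0,0,0]]])

```text
clock: 12.38
eef_pos: [573.0, 264.9, 169.0]
tool_rot: [-3.141, -0.0, 2.984]
force: [0.2, -0.4, -3.4]
width: 24.7
gripper_force: 59.3
```

Request:
send_rows(series=[[15,[0,0,-0.015],[0,0,0]],[15,[0,0,0],[0,0,0]]])

```text
clock: 12.62
eef_pos: [573.1, 265.0, 168.6]
tool_rot: [3.141, 0.0, 2.984]
force: [-1.8, 0.3, 0.9]
width: 24.6
gripper_force: 59.7
```

Request:
send_rows(series=[[15,[0,0,-0.015],[0,0,0]],[15,[0,0,0],[0,0,0]]])

```text
clock: 12.88
eef_pos: [573.2, 265.0, 168.5]
tool_rot: [3.141, 0.0, 2.983]
force: [-2.0, -1.0, 7.8]
width: 24.5
gripper_force: 60.6
```

Contact came at TCP z of 168.5, where the force went from -3 to +8 N. I'll ease up slightly and release gradually.

Request:
send_rows(series=[[15,[0,0,0.01],[0,0,0]],[22,[0,0,0],[0,0,0]],[27,[0,0,0],[0,0,0]],[31,[0,0,0],[0,0,0]],[36,[0,0,0],[0,0,0]],[46,[0,0,0],[0,0,0]],[46,[0,0,0],[0,0,0]],[46,[0,0,0],[0,0,0]]])

```text
clock: 13.88
eef_pos: [573.1, 265.0, 167.9]
tool_rot: [3.142, 0.0, 2.984]
force: [0.5, -0.3, 0.3]
width: 46.1
gripper_force: 0.0
```

Run:
```python
from h import *
s=sensors.read_state(); print(s["eef_pos"].round(1),s["force"].round(2),s["width"])
for n in ("scene","wrist"): save(get_image(n),n+"4.png")
cv2.imwrite('pics/c4.png',np.hstack([cv2.resize(cv2.imread(f'pics/{n}4.png'),(400,300)) for n in ('scene','wrist')]))
```

```text
[573.1 265.  167.9] [ 0.5  -0.27  0.29] 46.0604797790799
```

View pics/c4.png

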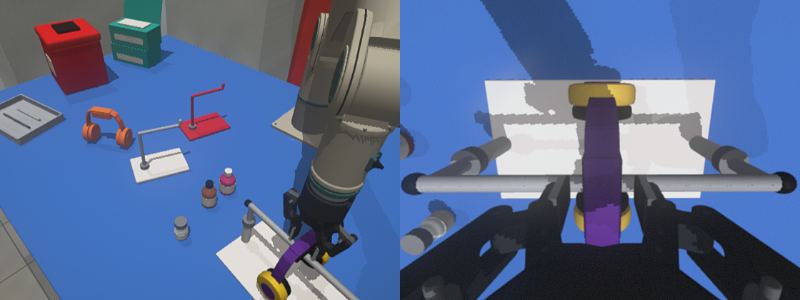

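The wrist view shows the band at (603,185) resting square across the bar, with a clear gap to both fingers at (572,195) and (640,195). Retreating straight up.

Request:
send_rows(series=[[46,[0,0,0.1],[0,0,0]],[46,[0,0,0.2],[0,0,0]],[46,[0,0,0.3],[0,0,0]],[46,[0,0,0.4],[0,0,0]],[46,[0,0,0.4],[0,0,0]],[46,[0,0,0.4],[0,0,0]],[46,[0,0,0.4],[0,0,0]],[46,[0,0,0],[0,0,0]]])

```text
clock: 14.98
eef_pos: [574.4, 265.5, 303.3]
tool_rot: [3.138, 0.005, 2.983]
force: [0.3, -0.1, -0.6]
width: 46.0
gripper_force: 0.0
```

Run:
```python
from h import *
for n in ("scene","wrist"):
    d=get_image(n); save(d,n+"5.png"); P,ok=pts(d)
    hsv=cv2.cvtColor(d["img"],cv2.COLOR_RGB2HSV); H,S=hsv[...,0],hsv[...,1]; Z=P[...,2]
    p=P[ok&(H>125)&(H<150)&(S>100)&(Z>167)&(Z<190)&(P[...,1]>200)]
    print(n,len(p),np.percentile(p[:,2],[2,50,98]),cv2.minAreaRect(p[:,:2].astype(np.float32)))
    if n=="wrist": a=np.c_[p,np.ones(len(p))]; q=p[p[:,2]>171]; print("plane",np.linalg.lstsq(np.c_[q[:,:2]-q[:,:2].mean(0),np.ones(len(q))],q[:,2],rcond=None)[0])
cv2.imwrite('pics/c5.png',np.hstack([cv2.resize(cv2.imread(f'pics/{n}5.png'),(400,300)) for n in ('scene','wrist')]))
```

```text
scene 874 [167.48945375 171.76775148 173.70220416] ((580.6426391601562, 264.8212890625), (24.59947967529297, 78.4847640991211), 81.33452606201172)
wrist 1844 [168.36803437 173.06460344 174.52867136] ((579.2802124023438, 263.8898620605469), (23.038143157958984, 75.35981750488281), 81.65196228027344)
plane [-9.24855736e-03  2.59819502e-03  1.73104693e+02]
```

View pics/c5.png

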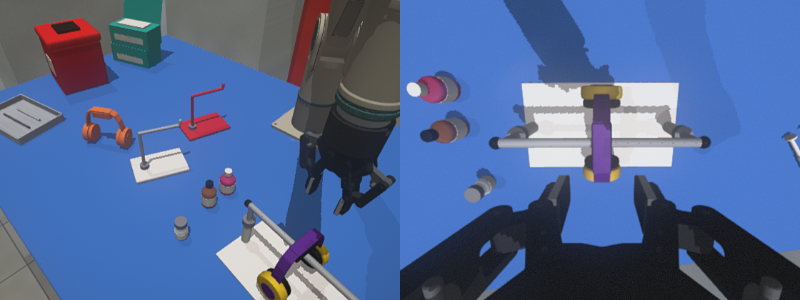

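The ear defenders hang level (0.5° tilt) across the middle of the bar at (601,143) in the wrist view, with one cup on each side. The gripper is clear and the bottles are untouched.

```bash
python3 -c "
from cell import ctrl
print(ctrl.finish_job())"
```

```text
the job is handed in; nothing more can be done
None
```

The ear defenders hang level and square across the middle of the drying rail, one cup on each side; they are released, the bottles are untouched, and the job was handed in at about 15 s.

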